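Empty the biscuit tray into the serving bowl

TASK

Take the steel tray by its black grip, draw it up out of its wooden stand and hold it level clear of the stand with all five biscuits still on it; then tip it steeply, open lip down, over the white bowl so that every biscuit slides into the bowl. Finish while still holding the empty tray raised over the bowl, tipped lip down at about 50 degrees, touching neither the bowl nor anything else; the bowl stays upright and the mug, the jar and the little cup are left where they stand.

Things in the scene. Friction and masses are not known exactly. Their poses are not given: they have to be found in the camera images.
- tray: Narrow steel tray, 160 (x) x 76 mm (y), about 0.22 kg, loose, sits level in the stand. Floor 4 mm; side and rear walls 30 mm high, 3 mm thick; front end (+x) open: the lip. A post on the rear wall carries a black grip bar above the centre line (see point tray_grip). Origin: centre of the underside; x to the lip, z up.
- tray_grip (a point): Point inside the tray's straight black grip bar, near the loaded tray's centre of mass: tray frame (-10, 0, 103) mm. The bar is 110 mm long (tray x -80 to +30 mm), 14 mm wide (y) and 22 mm high (tray z 92 to 114 mm), with free space above, beside and below it.
- tray_lip (a point): Middle of the tray's open lip, lower edge: tray frame (80, 0, 0) mm.
- tray_middle (a point): Middle of the tray, 12 mm above its underside: tray frame (0, 0, 12) mm.
- stand: Wooden stand holding the tray: an open-topped box fixed to the worktop, 186 x 102 mm outside (x, y), 44 mm high, walls and floor 9 mm thick. The tray sits inside with 4 mm play all round, underside 9 mm above the worktop, lip to the stand's +x, and comes out straight upward. Origin: centre of the underside.
- bowl: White ceramic serving bowl, round, 190 mm across the rim, 65 mm high, loose, about 0.6 kg. Origin: centre of the underside.
- bowl_rim (a point): Centre of the bowl's mouth, at rim height (65 mm above the worktop).
- mug: White mug, 76 mm across, 85 mm high, bystander. Origin: centre of the underside.
- jar: Amber glass jar with a steel lid, 70 mm across, 110 mm high, bystander. Origin: centre of the underside.
- espresso_cup: Small white cup, 58 mm across, 55 mm high, bystander. Origin: centre of the underside.
- biscuit0: Brown domed biscuit, rigid, 31 mm across, 16 mm high, about 12 g, one of five alike lying loose on the tray floor; they slide off the lip when the tray is tipped steeply (all of them at 50 degrees), and stay put while it is level. Origin: centre of the flat underside.
- biscuit1: Brown domed biscuit, rigid, 31 mm across, 16 mm high, about 12 g, one of five alike lying loose on the tray floor; they slide off the lip when the tray is tipped steeply (all of them at 50 degrees), and stay put while it is level. Origin: centre of the flat underside.
- biscuit2: Brown domed biscuit, rigid, 31 mm across, 16 mm high, about 12 g, one of five alike lying loose on the tray floor; they slide off the lip when the tray is tipped steeply (all of them at 50 degrees), and stay put while it is level. Origin: centre of the flat underside.
- biscuit3: Brown domed biscuit, rigid, 31 mm across, 16 mm high, about 12 g, one of five alike lying loose on the tray floor; they slide off the lip when the tray is tipped steeply (all of them at 50 degrees), and stay put while it is level. Origin: centre of the flat underside.
- biscuit4: Brown domed biscuit, rigid, 31 mm across, 16 mm high, about 12 g, one of five alike lying loose on the tray floor; they slide off the lip when the tray is tipped steeply (all of them at 50 degrees), and stay put while it is level. Origin: centre of the flat underside.
Not all that is in view belongs to the job. Leave any yellow look-alike of the tray alone. Of the things that look like the stand, take the one that is nearest to the robot's base at the start.

How it is judged (in metres and radians):
On the way, in this order (a step that is already met when the one before it is completed fails the run):
1. the tray is out of its stand, held level by the gripper, with all five biscuits on it (z of tray in the frame of stand above 0.06 m and angle between tray's own z axis and vertical below 0.26 rad and contact force between the fingers and tray above 1 N and distance between each of biscuit0, biscuit1, biscuit2, biscuit3, biscuit4 and tray_middle below 0.09 m), for 0.2 s.
2. all five biscuits are in the bowl (horizontal distance between each of biscuit0, biscuit1, biscuit2, biscuit3, biscuit4 and bowl_rim below 0.09 m and height (world z) of each of biscuit0, biscuit1, biscuit2, biscuit3, biscuit4 below 0.06 m), for 0.2 s.
At the end, for the whole second after the job is handed in: All five biscuits rest inside the bowl, below its rim; the bowl is upright within 7 degrees; the gripper holds the tray still, tipped 35 to 83 degrees, open lip lowest, over the bowl's mouth (within 95 mm of its centre) and at least 75 mm above the worktop, touching neither bowl nor stand (all of step 2 and linear speed of each of biscuit0, biscuit1, biscuit2, biscuit3, biscuit4 below 0.05 m/s and contact force between the fingers and tray above 1 N and contact force between tray and bowl below 0.2 N and contact force between tray and stand below 0.2 N and height (world z) of tray_lip above 0.075 m and angle between tray's own z axis and vertical between 0.6 and 1.45 rad and horizontal distance between tray_lip and bowl_rim below 0.095 m and linear speed of tray below 0.03 m/s and angle between bowl's own z axis and vertical below 0.12 rad and angle between tray's own x axis and vertical above 2.12 rad); the arm keeps its last pose, push and grip.
It fails at once if the mug is pushed more than 30 mm or tipped over (distance of mug from where it was at the start of the episode above 0.03 m or angle between mug's own z axis and vertical above 0.5 rad).
It fails at once if the jar is pushed more than 30 mm or tipped over (distance of jar from where it was at the start of the episode above 0.03 m or angle between jar's own z axis and vertical above 0.5 rad).
It fails at once if the little cup is pushed more than 30 mm or tipped over (distance of espresso_cup from where it was at the start of the episode above 0.03 m or angle between espresso_cup's own z axis and vertical above 0.5 rad).
It also fails if it takes over 48 s, if anything falls off the work surface, if the arm or the gripper's body presses on something with over 40 N, if the wrist force passes 120 N, or if a joint passes its speed limit or range.

ROBOT

A 6-joint arm with a two-finger parallel gripper is mounted at the origin on the work surface. World frame = base frame: x ahead of the robot, y to its left, z up, the work surface at z = 0. Lengths are in mm, angles in degrees, forces in N, time in s.
With the tool pointing down it reaches from about 300 to 850 mm from the base axis. Payload 4.2 kg.
Tool frame: the origin (TCP) lies on the mounting face of the last link; the fingertips stand 191 mm ahead of it and the grasp point (between the pads) lies 172 mm ahead of it; z points along the fingers, y is the direction in which the jaws open and shut (so a half turn about z gives the same grasp; the last joint's range is limited). The gripper opens to 91 mm and grips with 3 to 60 N. Pads are 32 mm wide; open, the fingers measure 118 mm over their backs; the gripper's body (76 mm by 178 mm) begins 60 mm behind the grasp point.
Start: joints at [63.885, 18.312, 89.639, -0, 72.044, -1.146], TCP at [242.725, 521.256, 404.776] pointing down, gripper open.
Joint ranges: [-177.97, 177.97], [-48.28, 115.42], [12.27, 149.76], [-77.06, 257.06], [2.81, 150.46], [-146.56, 146.56]. Speed limits (degrees/s): [147.25, 147.25, 180, 180, 180, 180].

INTERFACE

Orientations are given as [roll, pitch, yaw] about the fixed x, y, z axes, in that order (R = Rz(yaw) Ry(pitch) Rx(roll)).
In Python, from workcell import env gives the robot as it stands.
- The arm moves only by the shell command python3 -m handwheel 'ROWS' [FORCE]. ROWS is JSON, a list of rows, each an object with "gripper": the opening in per cent of the stroke, from 0 (shut) to 100 (fully open); "travel": the shift along the tool's x, y, z in m, a list of three; "twist": the turn about the tool's z in rad. In form: [{"gripper": gripper, "travel": [x, y, z], "twist": twist}, ...]. A call has 1 to 5 rows; each row shifts and turns the commanded pose from where the row before left it, along the tool's axes as they then stand; what a row does not reach is not made up. A row lasts 1/12 s, in which the tool goes at most 41.7 mm and 7.16 degrees, less where a joint would pass 70% of its speed; a pose out of reach is approached as far as the arm can. A call with a gripper value outside its range is refused whole. The fingers move at their own pace and stop on an object; FORCE is the grip in N (left out, the last holds). Time passes only in rows, so rows that do not move let the fingers close. It gives the time, the measured TCP pose, the force and the opening at its end, in the units of the state.
- env.state(): the state, without advancing time (a new reading comes with each control period).
- env.grab_frame(name): name is "side" or "top"; returns a dict with "frame" (384x512x3 uint8, red, green, blue), "intrinsics" (3x3 intrinsics, pixels), "k1" (the pictures are not rectified: a ray, as slopes to the right and down, at radius r is drawn at 1 + k1 r^2 times it, then the intrinsics apply), "extrinsics" (4x4, takes a point from camera to world coordinates). Camera axes: x right, y down, z forward; pixel columns grow to the right and rows downward; lengths in mm; the calibration is good to about 2 mm. A picture is of the moment at which its call begins. There is no depth.
- env.job_done(): hands the job in, once; it reports no verdict.
Trained networks look in the newest picture that a camera, given by its name, has taken for a name from the list of things; names that differ only in an ending like _2 or _b are one class to them, and where a whole thing is asked for, a point or a joint stands for the part that bears it (a point fixed in the world has none). Each returns a list of dicts, best first, with "confidence" (0 to 1); they miss things now and then, are a little off and sometimes report something else, mostly with a low value. They report only what shows in the picture. A call takes as long as a camera call. They do not tell look-alikes from the thing itself.
- env.trace(camera, thing): "pixels" (384x512 bool, what is visible of it) and "uv" ([column, row] in pixels, amid what is visible of it).
- env.pinpoint(camera, thing): "uv" ([column, row] in pixels: a listed point, or the origin of a listed thing).
The state is a dict: "time_s": time; "qpos": joint angles; "qvel": joint speeds; "effort": joint torques, N m; "ee_pos": TCP position; "ee_rot": TCP orientation; "force": force on the tool from outside, world axes, zero at the start; "torque": the same for the moment, N m; "gripper_width": finger opening in mm.
Only numpy, scipy, OpenCV 4.12 (cv2) and the standard library are available. Lean on these libraries where they do the work, as an engineer would, in place of code of your own. Each camera call takes 0.05 s, during which the arm holds its last target. There are 200 camera calls.

## Working session

There is one attempt and no reset: what is moved stays moved. The work goes in short steps, Python scripts to look and compute and a shell command to move; the robot and the scene stay as the last step left them, time stands still between calls to the robot, and variables do not carry over. Pictures are saved under pics/ and viewed, about 8 in all and at most 12, crops included, and the job is handed in when it is done.

```bash
mkdir -p pics; ls; cat > h.py <<'E'
import numpy as np, cv2
from scipy.spatial.transform import Rotation as R
from scipy.optimize import least_squares
from workcell import env
def ray(f,uv):
    K=np.array(f["intrinsics"]);k=f["k1"];T=np.array(f["extrinsics"])
    d=cv2.undistortPoints(np.array([[uv]],float),K,np.array([k,0,0,0.]))[0,0]
    v=T[:3,:3]@np.array([d[0],d[1],1]);return T[:3,3],v/np.linalg.norm(v)
def atz(f,uv,z):
    o,v=ray(f,uv);return o+v*(z-o[2])/v[2]
def tri(fs,uvs):
    A=np.zeros((3,3));b=np.zeros(3);L=[]
    for f,u in zip(fs,uvs):
        o,v=ray(f,u);P=np.eye(3)-np.outer(v,v);A+=P;b+=P@o;L.append((o,v))
    p=np.linalg.solve(A,b);return p,[float(np.linalg.norm(np.cross(p-o,v))) for o,v in L]
def proj(f,p):
    T=np.linalg.inv(np.array(f["extrinsics"]));c=T[:3,:3]@np.array(p,float)+T[:3,3]
    s=c[:2]/c[2];s=s*(1+f["k1"]*(s@s));K=np.array(f["intrinsics"]);return K[:2,:2]@s+K[:2,2]
E
python3 - <<'E'
from h import *
np.set_printoptions(precision=1,suppress=True)
print({k:np.round(v,2) for k,v in env.state().items()})
F={}
for c in("side","top"):
    F[c]=f=env.grab_frame(c);print(c,np.array(f["extrinsics"])[:3,3],f["k1"])
    cv2.imwrite(f"pics/{c}0.png",f["frame"][:,:,::-1])
    for t in["tray","tray_grip","tray_lip","tray_middle","stand","bowl_rim","mug","jar","espresso_cup","biscuit0"]:
        r=env.pinpoint(c,t)
        z=dict(tray=9,tray_grip=112,tray_lip=9,tray_middle=21,bowl_rim=65,biscuit0=13).get(t,0)
        print(c,t,[(np.round(d["uv"]),round(d["confidence"],2),atz(f,d["uv"],z)[:2]) for d in r[:6]])
E
```

```text
pics
{'time_s': np.float64(0.0), 'qpos': array([63.9, 18.4, 89.7, -0. , 72. , -1.1]), 'qvel': array([-0. , -0. , -0.1, -0.1, -0.1, -0. ]), 'effort': array([ -0. , -41.2, -23.2,   0.1,   0.1,  -0. ]), 'ee_pos': array([242.7, 521.1, 403.9]), 'ee_rot': array([-179.9,   -0. ,  155. ]), 'force': array([ 0.3, -0.2, -0.2]), 'torque': array([ 0., -0.,  0.]), 'gripper_width': np.float64(90.81)}
side [493.4 638.5 725.2] -0.058846452540356926
side tray [(array([267., 368.]), 0.89, array([509.6, 468.5])), (array([270., 257.]), 0.55, array([541. , 229.4]))]
side tray_grip [(array([275., 236.]), 0.98, array([531.2, 237.8])), (array([272., 348.]), 0.76, array([503.8, 460.6]))]
side tray_lip [(array([244., 243.]), 0.82, array([609.4, 202.7]))]
side tray_middle [(array([267., 363.]), 0.8, array([510.3, 462. ])), (array([268., 255.]), 0.7, array([544.8, 233.4])), (array([286., 143.]), 0.21, array([ 553. , -152.7]))]
side stand [(array([161., 320.]), 0.91, array([743.4, 415.1])), (array([272., 262.]), 0.87, array([536. , 237.3])), (array([278., 234.]), 0.68, array([532.5, 156.8]))]
side bowl_rim [(arra
[... 983 characters left out ...]
 [(array([122., 219.]), 0.8, array([511.5, 459.7])), (array([203., 211.]), 0.66, array([535.3, 235. ]))]
top stand [(array([206., 210.]), 0.71, array([541.2, 230.7])), (array([144., 143.]), 0.65, array([736.7, 417.7]))]
top bowl_rim [(array([353., 203.]), 0.73, array([ 555.4, -169.8]))]
top mug [(array([252., 124.]), 0.84, array([795.2, 100.7]))]
top jar [(array([316., 130.]), 0.96, array([777.7, -85.6]))]
top espresso_cup [(array([283., 258.]), 0.68, array([408.2,  10.8]))]
top biscuit0 [(array([196., 226.]), 0.61, array([493.8, 255.4])), (array([203., 192.]), 0.41, array([590.3, 236.7])), (array([195., 208.]), 0.4, array([543.8, 258.3])), (array([217., 201.]), 0.38, array([563.6, 198.1]))]
```

```bash
python3 -m handwheel --help 2>&1 | head -20
```

```text
invalid input: not JSON, or not a number
```

View pics/side0.png

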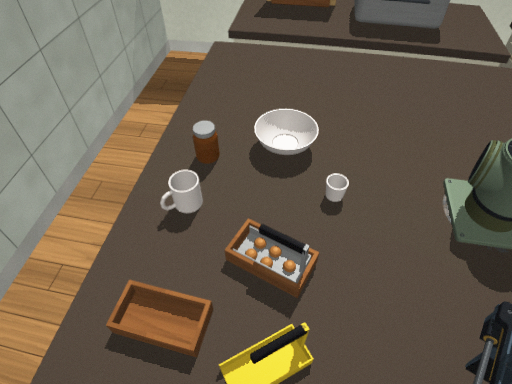

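View pics/top0.png

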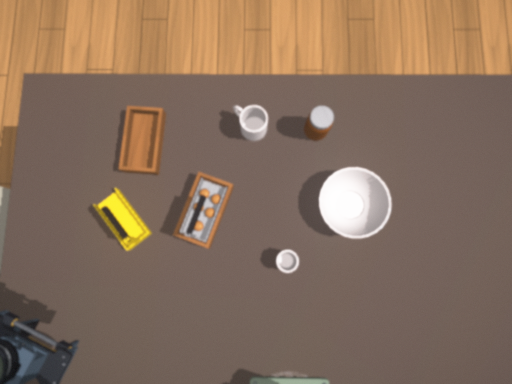

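The side view shows the real tray in its stand at about (272,258), the yellow look-alike at (267,365), an empty stand at (160,318) and the bowl at (286,131). In the top view the tray is at (204,211) and the bowl at (355,203). The tray yaw is about -23°, and the tool is already aligned with it.

The interface only turns the tool about its own z. A twist will only tip the tray if the tool axis is leaning when it grips, so I'll test whether pushing to the reach limit tilts the tool. I'll do that while it's empty, on the tray's azimuth.

```bash
python3 -m handwheel '[{"gripper":100,"travel":[-0.033,-0.0215,0],"twist":0},{"gripper":100,"travel":[-0.033,-0.0215,0],"twist":0},{"gripper":100,"travel":[-0.033,-0.0215,0],"twist":0},{"gripper":100,"travel":[-0.033,-0.0215,0],"twist":0},{"gripper":100,"travel":[-0.033,-0.0215,0],"twist":0}]'
python3 -m handwheel '[{"gripper":100,"travel":[-0.033,-0.0215,0],"twist":0},{"gripper":100,"travel":[-0.033,-0.0215,0],"twist":0},{"gripper":100,"travel":[-0.033,-0.0215,0],"twist":0},{"gripper":100,"travel":[-0.033,-0.0215,0],"twist":0},{"gripper":100,"travel":[-0.033,-0.0215,0],"twist":0}]'
python3 -m handwheel '[{"gripper":100,"travel":[-0.033,-0.0215,0],"twist":0},{"gripper":100,"travel":[-0.033,-0.0215,0],"twist":0},{"gripper":100,"travel":[-0.033,-0.0215,0],"twist":0},{"gripper":100,"travel":[-0.033,-0.0215,0],"twist":0},{"gripper":100,"travel":[-0.033,-0.0215,0],"twist":0}]'
python3 -m handwheel '[{"gripper":100,"travel":[-0.033,-0.0215,0],"twist":0},{"gripper":100,"travel":[-0.033,-0.0215,0],"twist":0},{"gripper":100,"travel":[-0.033,-0.0215,0],"twist":0},{"gripper":100,"travel":[-0.033,-0.0215,0],"twist":0},{"gripper":100,"travel":[-0.033,-0.0215,0],"twist":0}]'
python3 -c "
from workcell import env
s=env.state();print(s['time_s'],s['ee_pos'],s['ee_rot'],s['qpos'])"
```

```text
time_s: 1.52
ee_pos: [347.4, 352.6, 404.9]
ee_rot: [180.0, 0.0, 155.1]
force: [0.8, 0.6, 0.4]
gripper_width: 91.2
time_s: 1.93
ee_pos: [451.7, 185.2, 405.1]
ee_rot: [180.0, 0.0, 155.0]
force: [1.2, 0.6, 0.5]
gripper_width: 91.4
time_s: 2.35
ee_pos: [556.0, 18.0, 404.9]
ee_rot: [180.0, 0.0, 155.0]
force: [0.9, 0.2, -0.9]
gripper_width: 91.3
time_s: 2.77
ee_pos: [660.2, -149.0, 404.7]
ee_rot: [180.0, 0.0, 155.0]
force: [-0.1, 0.6, 0.5]
gripper_width: 90.8
2.7667 [ 660.23663041 -149.04518667  404.72025637] [1.79985605e+02 3.41964581e-03 1.55013310e+02] [-1.36974176e+01  2.76938381e+01  7.47869483e+01  1.37723673e-02
  7.75130426e+01 -7.87137054e+01]
```

```bash
python3 -m handwheel '[{"gripper":100,"travel":[-0.033,-0.0215,0],"twist":0},{"gripper":100,"travel":[-0.033,-0.0215,0],"twist":0},{"gripper":100,"travel":[-0.033,-0.0215,0],"twist":0},{"gripper":100,"travel":[-0.033,-0.0215,0],"twist":0},{"gripper":100,"travel":[-0.033,-0.0215,0],"twist":0}]'
python3 -m handwheel '[{"gripper":100,"travel":[-0.02,-0.03,0],"twist":0},{"gripper":100,"travel":[-0.02,0,0],"twist":0},{"gripper":100,"travel":[-0.02,0,0],"twist":0},{"gripper":100,"travel":[-0.02,0,0],"twist":0},{"gripper":100,"travel":[-0.02,0,0],"twist":0}]'
python3 -m handwheel '[{"gripper":100,"travel":[-0.02,0,0],"twist":0},{"gripper":100,"travel":[-0.02,0,0],"twist":0},{"gripper":100,"travel":[-0.02,0,0],"twist":0},{"gripper":100,"travel":[-0.02,0,0],"twist":0},{"gripper":100,"travel":[-0.02,0,0],"twist":0}]'
python3 -c "
from workcell import env
s=env.state();print(s['time_s'],s['ee_pos'],s['ee_rot'],s['qpos'])"
```

```text
time_s: 3.18
ee_pos: [764.3, -316.0, 404.7]
ee_rot: [180.0, 0.0, 155.0]
force: [1.0, -0.1, 0.5]
gripper_width: 91.3
time_s: 3.6
ee_pos: [833.4, -380.5, 399.0]
ee_rot: [180.0, 0.3, 155.0]
force: [32.7, -14.2, 18.0]
gripper_width: 91.3
time_s: 4.02
ee_pos: [851.1, -388.7, 377.1]
ee_rot: [180.0, 4.3, 155.0]
force: [-0.0, -0.1, -0.1]
gripper_width: 91.7
4.0167 [ 851.13229538 -388.69372545  377.07545702] [179.96494054   4.25770737 155.03577991] [-2.52581709e+01  6.10993007e+01  1.22665460e+01  5.82360160e-02
  1.02376675e+02 -9.02806575e+01]
```

```bash
python3 -m handwheel '[{"gripper":100,"travel":[-0.03,0,0],"twist":0},{"gripper":100,"travel":[-0.03,0,0],"twist":0},{"gripper":100,"travel":[-0.03,0,0],"twist":0},{"gripper":100,"travel":[-0.03,0,0],"twist":0},{"gripper":100,"travel":[-0.03,0,0],"twist":0}]'
python3 -m handwheel '[{"gripper":100,"travel":[-0.03,0,-0.02],"twist":0},{"gripper":100,"travel":[-0.03,0,-0.02],"twist":0},{"gripper":100,"travel":[-0.03,0,-0.02],"twist":0},{"gripper":100,"travel":[-0.03,0,-0.02],"twist":0},{"gripper":100,"travel":[-0.03,0,-0.02],"twist":0}]'
python3 -c "
from workcell import env
s=env.state();print(s['time_s'],s['ee_pos'],s['ee_rot'],s['qpos'])"
```

```text
time_s: 4.43
ee_pos: [874.0, -400.3, 349.1]
ee_rot: [179.9, 9.8, 155.0]
force: [-0.8, 1.1, -0.1]
gripper_width: 91.0
time_s: 4.85
ee_pos: [860.4, -395.1, 425.6]
ee_rot: [179.9, 16.4, 155.0]
force: [0.0, 1.1, -0.3]
gripper_width: 90.7
4.85 [ 860.4255043  -395.11712189  425.57925468] [179.886128    16.36345523 155.01358795] [-25.39614239  58.40602759  12.26679322   0.22960889  92.96487753
 -90.38126033]
```

```bash
python3 -m handwheel '[{"gripper":100,"travel":[-0.03,0,-0.015],"twist":0},{"gripper":100,"travel":[-0.03,0,-0.015],"twist":0},{"gripper":100,"travel":[-0.03,0,-0.015],"twist":0},{"gripper":100,"travel":[-0.03,0,-0.015],"twist":0},{"gripper":100,"travel":[-0.03,0,-0.015],"twist":0}]'
python3 -m handwheel '[{"gripper":100,"travel":[-0.03,0,-0.015],"twist":0},{"gripper":100,"travel":[-0.03,0,-0.015],"twist":0}]'
python3 -c "
from workcell import env
s=env.state();print(s['time_s'],s['ee_pos'],s['ee_rot'],s['qpos'])"
```

```text
time_s: 5.27
ee_pos: [851.2, -391.7, 478.8]
ee_rot: [179.9, 22.4, 155.0]
force: [-0.6, 0.2, 0.3]
gripper_width: 91.3
time_s: 5.43
ee_pos: [845.5, -389.4, 502.9]
ee_rot: [179.8, 24.9, 155.0]
force: [0.5, 0.7, 0.5]
gripper_width: 90.9
5.4333 [ 845.45296187 -389.39873587  502.85281707] [179.83613854  24.87028726 154.98981126] [-25.49497959  53.88925075  12.31329593   0.3678051   88.92922859
 -90.44671398]
```

```bash
python3 -m handwheel '[{"gripper":100,"travel":[-0.03,0,-0.015],"twist":0}]' | sed -n 2,3p
python3 - <<'E'
from h import *
np.set_printoptions(precision=1,suppress=True)
F={c:env.grab_frame(c) for c in("top","side")}
for c in F:
    f=F[c]
    cand=env.trace(c,"stand");
    for t in("stand","tray","tray_grip","bowl"):
        for d in env.trace(c,t)[:3]: print(c,t,np.round(d["uv"]),round(d["confidence"],2),d["pixels"].sum())
def mask(c,t,near):
    return min(env.trace(c,t),key=lambda d:np.hypot(*(np.array(d["uv"])-near)))["pixels"]
m=mask("top","stand",(204,211))|mask("top","tray",(204,211))
pts=np.argwhere(m)[:,::-1]
hull=cv2.convexHull(pts.astype(np.float32))[:,0]
w=np.array([atz(F["top"],p,44)[:2] for p in hull],np.float32)
print("stand rect",cv2.minAreaRect(w))
for c,n in(("top",(199,210)),("side",(282,238))):
    f=F[c];hsv=f["frame"].astype(int)
    r=np.zeros(hsv.shape[:2],bool);x,y=n;r[y-40:y+40,x-45:x+45]=True
    m=(hsv.max(2)<45)&r
    n_,lab,st,ce=cv2.connectedComponentsWithStats(m.astype(np.uint8))
    for i in range(1,n_):
        if st[i,4]>40:
            p=np.argwhere(lab==i)[:,::-1];w=np.array([atz(f,q,110 if c=="side" else 114)[:2] for q in p],np.float32)
            print(c,"black",st[i],cv2.minAreaRect(w))
for t in("tray_grip","tray_lip","tray","bowl_rim"):
    a=[d["uv"] for d in env.pinpoint("side",t) if t=="bowl_rim" or abs(d["uv"][1]-245)<40]
    b=[d["uv"] for d in env.pinpoint("top",t) if t=="bowl_rim" or abs(d["uv"][0]-205)<25]
    if a and b: print(t,tri([F["side"],F["top"]],[a[0],b[0]]))
im=F["top"]["frame"][160:260,150:260,::-1];cv2.imwrite("pics/crop1.png",cv2.resize(im,None,fx=6,fy=6,interpolation=cv2.INTER_CUBIC))
E
```

```text
ee_pos: [842.1, -388.0, 515.3]
ee_rot: [179.8, 26.1, 155.0]
top stand [143. 140.] 0.89 2651
top stand [194. 199.] 0.86 986
top tray [121. 217.] 0.78 1675
top tray [198. 216.] 0.59 1299
top tray_grip [124. 222.] 0.96 1637
top tray_grip [205. 210.] 0.74 1416
top bowl [344. 193.] 0.88 2383
side stand [159. 317.] 0.78 5180
side stand [260. 269.] 0.66 1707
side tray [282. 249.] 0.89 2008
side tray [273. 360.] 0.61 3442
side tray_grip [272. 360.] 0.71 3438
side tray_grip [282. 247.] 0.62 1943
side tray_grip [184. 194.] 0.58 1332
side bowl [288. 130.] 0.73 2273
stand rect ((538.2230224609375, 230.18719482421875), (112.47896575927734, 184.98709106445312), 71.2066879272461)
side black [259 224  46  30 483] ((519.9021606445312, 238.19546508789062), (24.27589225769043, 104.88497924804688), 69.92915344238281)
tray_grip (array([529. , 232. , 108.8]), [0.8805974867807543, 0.8805974867806945])
tray (array([531.1, 229.4,   2.6]), [1.2488778847595088, 1.248877884759753])
bowl_rim (array([ 557.4, -176.6,   56.4]), [1.8887723659690205, 1.888772365968769])
```

View pics/crop1.png

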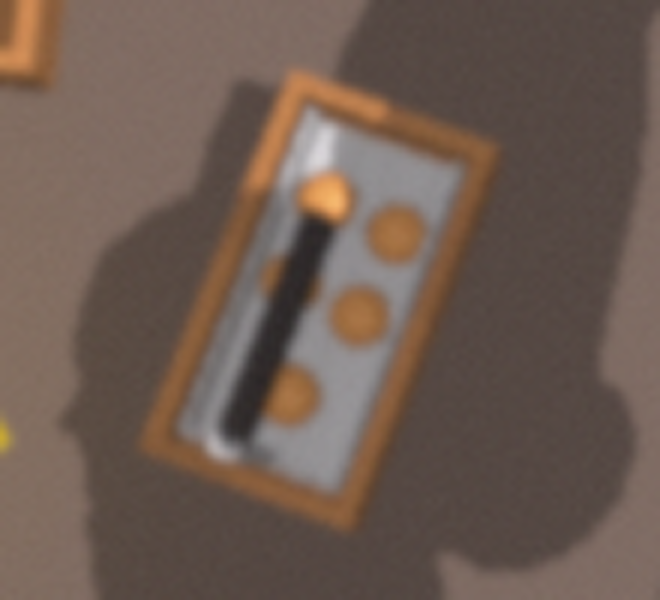

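The crop shows the tray in its stand with the bar from (235,437) to (322,220). The stand rim corners are at (292,70), (497,148), (350,527) and (142,450), all in crop pixels. I'll convert these to world positions.

```bash
python3 - <<'E'
from h import *
np.set_printoptions(precision=1,suppress=True)
f=env.grab_frame("top")
c=lambda u,v:((u-3)/6+150,(v-3)/6+160)
b=[atz(f,c(*p),123)[:2] for p in((235,440),(322,218))]
print("bar",b,np.linalg.norm(b[1]-b[0]),np.degrees(np.arctan2(*(b[1]-b[0])[::-1])),np.mean(b,axis=0))
q=np.array([atz(f,c(*p),44)[:2] for p in((292,70),(497,148),(350,527),(142,450))])
print("rim",q,q.mean(0),[float(np.linalg.norm(q[i]-q[i-1])) for i in range(4)])
for i,j in((3,0),(2,1)):
    d=q[j]-q[i];print(np.degrees(np.arctan2(d[1],d[0])))
E
```

```text
bar [array([470.5, 254.4]), array([563.6, 221.2])] 98.82594559969893 -19.5957297805975 [517.1 237.8]
rim [[643.5 248.6]
 [607.8 153.3]
 [435.7 215.6]
 [468.8 310.2]] [538.9 231.9] [185.2280224349034, 101.78314431958552, 183.05552276115955, 100.18437324903734]
-19.426052488232727
-19.92066946764586
```

```bash
cat >> h.py <<'E'
def pose():
    s=env.state();return np.array(s["ee_pos"]),R.from_euler("xyz",s["ee_rot"],degrees=True).as_matrix()
def go(gp,back=0):   # tool-axis travel (m) to bring grasp point to gp, standing back along tool z
    p,M=pose();return np.round(M.T@(np.array(gp)-M[:,2]*(172+back)-p)/1000,4)
E
python3 - <<'E'
from h import *
p,M=pose();print(p,M.round(3))
a=np.radians(-19.7);b=np.array([np.cos(a),np.sin(a),0])
v=M.T@b; t=np.arctan2(-v[0],v[1]) if 0 else np.arctan2(v[1],v[0])
t=(t+np.pi/2)%np.pi-np.pi/2
print("twist",t,np.degrees(t)); M2=M@R.from_euler("z",t).as_matrix();print(M2.round(3), "b.y",b@M2[:,1])
print("std-off 120, current axes",go([529,234,112],120),"world",np.array([529,234,112])-M[:,2]*292)
E
```

```text
[ 842.35297692 -388.16797297  514.27968254] [[-0.815  0.422  0.398]
 [ 0.38   0.907 -0.183]
 [-0.438  0.003 -0.899]]
twist -0.10174215409637011 -5.829396028291667
[[-0.853  0.337  0.398]
 [ 0.286  0.941 -0.183]
 [-0.436 -0.042 -0.899]] b.y 1.9492107314943985e-16
std-off 120, current axes [ 0.668   0.4309 -0.1689] world [412.67029683 287.33038923 374.46384465]
```

```bash
python3 -m handwheel '[{"gripper":100,"travel":[0.01,0.006,-0.0025],"twist":0},{"gripper":100,"travel":[0.02,0.013,-0.005],"twist":0},{"gripper":100,"travel":[0.03,0.019,-0.0075],"twist":0},{"gripper":100,"travel":[0.033,0.0213,-0.0083],"twist":0},{"gripper":100,"travel":[0.033,0.0213,-0.0083],"twist":0}]' | grep ee
python3 -m handwheel '[{"gripper":100,"travel":[0.033,0.0213,-0.0083],"twist":0},{"gripper":100,"travel":[0.033,0.0213,-0.0083],"twist":0},{"gripper":100,"travel":[0.033,0.0213,-0.0083],"twist":0},{"gripper":100,"travel":[0.033,0.0213,-0.0083],"twist":0},{"gripper":100,"travel":[0.033,0.0213,-0.0083],"twist":0}]' | grep ee
python3 -m handwheel '[{"gripper":100,"travel":[0.033,0.0213,-0.0083],"twist":0},{"gripper":100,"travel":[0.033,0.0213,-0.0083],"twist":0},{"gripper":100,"travel":[0.033,0.0213,-0.0083],"twist":0},{"gripper":100,"travel":[0.033,0.0213,-0.0083],"twist":0},{"gripper":100,"travel":[0.033,0.0213,-0.0083],"twist":0}]' | grep ee
python3 -m handwheel '[{"gripper":100,"travel":[0.033,0.0213,-0.0083],"twist":0},{"gripper":100,"travel":[0.03,0.019,-0.0075],"twist":0},{"gripper":100,"travel":[0.02,0.013,-0.005],"twist":0},{"gripper":100,"travel":[0,0,0],"twist":-0.05},{"gripper":100,"travel":[0,0,0],"twist":-0.052}]' | grep ee
python3 - <<'E'
from h import *
print(go([529,234,112],120),go([529,234,112],0),env.state()["qpos"].round(1),env.state()["time_s"])
E
```

```text
ee_pos: [759.4, -260.3, 487.3]
ee_rot: [179.8, 26.0, 154.9]
ee_pos: [653.4, -93.1, 453.0]
ee_rot: [179.8, 26.0, 155.0]
ee_pos: [547.5, 73.5, 418.4]
ee_rot: [179.8, 26.0, 154.9]
ee_pos: [494.6, 157.4, 400.8]
ee_rot: [-177.3, 25.9, 161.8]
[ 0.118   0.0959 -0.0326] [0.118  0.0959 0.0874] [ 21.4  10.  103.9 -24.2  49.9 -36.7] 8.3333
```

```bash
python3 -m handwheel '[{"gripper":100,"travel":[0.022,0.018,-0.006],"twist":0},{"gripper":100,"travel":[0.028,0.023,-0.008],"twist":0},{"gripper":100,"travel":[0.028,0.023,-0.008],"twist":0},{"gripper":100,"travel":[0.026,0.021,-0.007],"twist":0},{"gripper":100,"travel":[0.014,0.011,-0.0036],"twist":0}]' | grep ee
python3 - <<'E'
from h import *
np.set_printoptions(precision=1,suppress=True)
F={c:env.grab_frame(c) for c in("side","top")}
print(go([529,234,112],0),pose()[1].round(3),env.state()["qpos"])
p,M=pose();g=p+M[:,2]*172
print("grasp pt",g)
for c in F:
    f=F[c];im=f["frame"][:,:,::-1].copy()
    for q,col in((g,(0,255,0)),([529,234,112],(0,0,255)),(p+M[:,2]*191,(255,0,0))):
        u=proj(f,q);cv2.circle(im,tuple(int(round(x)) for x in u),2,col,-1)
    im=im[150:310,180:380] if c=="side" else im[150:310,130:330]
    F[c]=cv2.resize(im,None,fx=2,fy=3 if 0 else 2)
cv2.imwrite("pics/pre.png",np.hstack([F["side"],F["top"]]))
E
```

```text
ee_pos: [412.5, 288.2, 374.2]
ee_rot: [-177.4, 25.8, 161.6]
[-0.  -0.   0.1] [[-0.9  0.3  0.4]
 [ 0.3  0.9 -0.2]
 [-0.4 -0.  -0.9]] [ 40.1  11.4 106.3 -29.1  54.2 -15.4]
grasp pt [481.5 256.9 219.5]
```

View pics/pre.png

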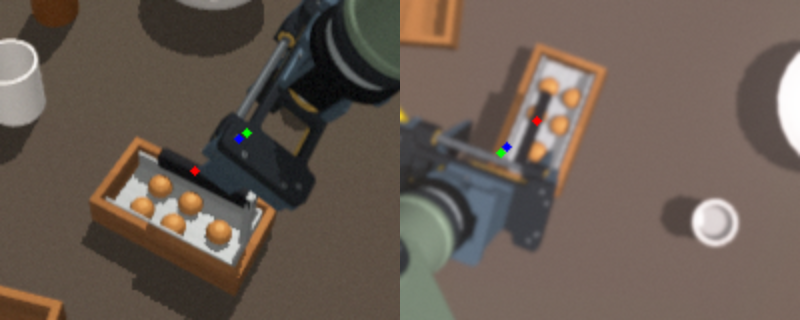

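Both views put the target point on the bar, with the fingers straddling it. I'll advance along the tool axis and close.

```bash
python3 -m handwheel '[{"gripper":100,"travel":[0,0,0.02],"twist":0},{"gripper":100,"travel":[0,0,0.028],"twist":0},{"gripper":100,"travel":[0,0,0.028],"twist":0},{"gripper":100,"travel":[0,0,0.026],"twist":0},{"gripper":100,"travel":[0,0,0.012],"twist":0}]'
python3 -m handwheel '[{"gripper":100,"travel":[0,0,0.006],"twist":0},{"gripper":35,"travel":[0,0,0],"twist":0},{"gripper":30,"travel":[0,0,0],"twist":0},{"gripper":25,"travel":[0,0,0],"twist":0},{"gripper":20,"travel":[0,0,0],"twist":0}]' 15
python3 -c "
from h import *
print(go([529,234,112],0))"
```

```text
time_s: 9.27
ee_pos: [460.4, 263.4, 269.8]
ee_rot: [-177.1, 25.8, 161.5]
force: [0.1, -0.0, 0.7]
gripper_width: 91.0
time_s: 9.68
ee_pos: [462.1, 264.5, 268.0]
ee_rot: [-177.5, 26.0, 161.5]
force: [-0.3, 0.3, -0.1]
gripper_width: 67.4
[0.0026 0.     0.0004]
```

```bash
python3 -m handwheel '[{"gripper":20,"travel":[0,0,0],"twist":0},{"gripper":18,"travel":[0,0,0],"twist":0},{"gripper":15,"travel":[0,0,0],"twist":0},{"gripper":12,"travel":[0,0,0],"twist":0},{"gripper":10,"travel":[0,0,0],"twist":0}]'  15
python3 -m handwheel '[{"gripper":8,"travel":[0,0,0],"twist":0},{"gripper":5,"travel":[0,0,0],"twist":0},{"gripper":0,"travel":[0,0,0],"twist":0},{"gripper":0,"travel":[0,0,0],"twist":0},{"gripper":0,"travel":[0,0,0],"twist":0}]'  15
python3 -m handwheel '[{"gripper":0,"travel":[0,0,0],"twist":0},{"gripper":0,"travel":[0,0,0],"twist":0}]'  45
```

```text
time_s: 10.1
ee_pos: [462.1, 264.1, 266.7]
ee_rot: [-177.3, 25.9, 161.5]
force: [0.5, 0.1, 0.3]
gripper_width: 33.9
time_s: 10.52
ee_pos: [462.3, 264.4, 266.5]
ee_rot: [-177.4, 25.9, 161.4]
force: [1.6, 2.7, -2.0]
gripper_width: 14.0
time_s: 10.68
ee_pos: [462.4, 264.6, 266.5]
ee_rot: [-177.5, 25.9, 161.4]
force: [2.9, 3.8, -3.7]
gripper_width: 13.9
```

```bash
python3 -m handwheel '[{"gripper":0,"travel":[-0.0022,-0.0002,-0.0045],"twist":0},{"gripper":0,"travel":[-0.0044,-0.0004,-0.009],"twist":0},{"gripper":0,"travel":[-0.0065,-0.0006,-0.0135],"twist":0},{"gripper":0,"travel":[-0.0065,-0.0006,-0.0135],"twist":0},{"gripper":0,"travel":[-0.0065,-0.0006,-0.0135],"twist":0}]'
python3 -m handwheel '[{"gripper":0,"travel":[-0.0065,-0.0006,-0.0135],"twist":0},{"gripper":0,"travel":[-0.0065,-0.0006,-0.0135],"twist":0},{"gripper":0,"travel":[-0.0044,-0.0004,-0.009],"twist":0},{"gripper":0,"travel":[-0.0022,-0.0002,-0.0045],"twist":0},{"gripper":0,"travel":[0,0,0],"twist":0}]'
python3 - <<'E'
from h import *
F=[]
for c,(r,k) in (("side",(100,180)),("top",(130,130))):
    f=env.grab_frame(c);F.append(cv2.resize(f["frame"][r:r+200,k:k+200,::-1],None,fx=2,fy=2))
    for t in("tray_lip","tray_middle"): print(c,t,[(np.round(d["uv"]),round(d["confidence"],2)) for d in env.pinpoint(c,t)[:3]])
cv2.imwrite("pics/lift.png",np.hstack(F))
print(env.state()["qpos"].round(1),env.state()["gripper_width"])
E
```

```text
time_s: 11.1
ee_pos: [461.2, 263.3, 326.7]
ee_rot: [-177.0, 25.7, 161.6]
force: [-0.7, -0.1, -3.0]
gripper_width: 13.7
time_s: 11.52
ee_pos: [461.8, 264.0, 372.5]
ee_rot: [-177.3, 25.9, 161.5]
force: [0.2, 0.2, -3.5]
gripper_width: 13.5
side tray_lip [(array([244., 210.]), 0.57)]
side tray_middle [(array([266., 365.]), 0.88), (array([278., 226.]), 0.82)]
top tray_lip [(array([213., 178.]), 0.97), (array([108., 197.]), 0.81)]
top tray_middle [(array([123., 219.]), 0.81), (array([204., 206.]), 0.79)]
[ 34.4  13.6 103.8 -28.4  52.2 -20.9] 13.618103425756457
```

View pics/lift.png

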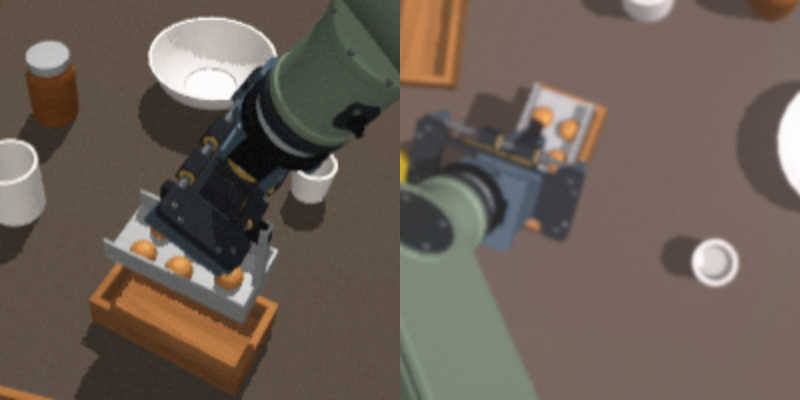

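The tray hangs level above the stand, with three biscuits visible in the side view and others showing in the top view. The lip is at about (110,240) in the left half. Next I'll work out the carry and the twist about the lip.

```bash
cat >> h.py <<'E'
LT=np.load("lt.npy") if __import__("os").path.exists("lt.npy") else None
E
python3 - <<'E'
from h import *
np.set_printoptions(precision=4,suppress=True)
p,M=pose();a=np.radians(-19.7);x=np.array([np.cos(a),np.sin(a),0]);z=np.array([0,0,1.]);y=np.cross(z,x)
# tray axes as gripped: y along jaw axis (bar follows the pads), x as is
y=M[:,1]*np.sign(M[:,1]@y);z=np.cross(x,y)
g=p+M[:,2]*172;lip=g+90*x-103*z;l=M.T@(lip-p);np.save("lt.npy",l)
T=M.T@np.c_[x,y,z]
print("lip",lip,"tool",l,"tilt",np.degrees(np.arccos(z[2])))
L=np.array([577,-170,108]);print("carry",M.T@(L-lip)/1000,"world TCP end",p+L-lip)
print("row comp 0.1",(l-R.from_euler("z",.1).apply(l))/1000)
for k in range(0,33,3):
    Mk=M@R.from_euler("z",.1*k).as_matrix();A=Mk@T
    c=[(A@(np.array(q)-[80,0,0]))[2]+108 for q in((80,38,0),(80,-38,0),(-80,38,0),(-80,-38,0))]
    tcp=L-Mk@l
    print(k,"tilt %.0f lipdown %.0f az %.0f minz %.0f"%(np.degrees(np.arccos(A[2,2])),np.degrees(np.arcsin(-A[2,0])),np.degrees(np.arctan2(A[1,0],A[0,0])),min(c)),tcp.round(0))
E
```

```text
lip [613.3127 197.9823 113.1058] tool [-36.1701  -0.0193 303.9118] tilt 2.5106040996793033
carry [-0.0718 -0.3581  0.0578] world TCP end [ 425.5583 -103.7966  365.5911]
row comp 0.1 [-0.0002  0.0036  0.    ]
0 tilt 3 lipdown 0 az -20 minz 106 [ 426. -104.  366.]
3 tilt 5 lipdown 0 az -35 minz 105 [431. -94. 366.]
6 tilt 12 lipdown 3 az -50 minz 100 [438. -86. 367.]
9 tilt 20 lipdown 7 az -65 minz 96 [447. -81. 370.]
12 tilt 26 lipdown 12 az -80 minz 93 [457. -79. 374.]
15 tilt 33 lipdown 19 az -95 minz 92 [466. -79. 379.]
18 tilt 38 lipdown 26 az -109 minz 92 [475. -83. 383.]
21 tilt 43 lipdown 34 az -125 minz 93 [483. -90. 388.]
24 tilt 47 lipdown 41 az -142 minz 96 [487. -99. 392.]
27 tilt 50 lipdown 47 az -162 minz 99 [ 490. -109.  395.]
30 tilt 51 lipdown 51 az 175 minz 104 [ 489. -120.  397.]
```

```bash
python3 -m handwheel '[{"gripper":0,"travel":[-0.0019,-0.0097,0.0016],"twist":0},{"gripper":0,"travel":[-0.0039,-0.0194,0.0031],"twist":0},{"gripper":0,"travel":[-0.0058,-0.029,0.0047],"twist":0},{"gripper":0,"travel":[-0.0068,-0.0339,0.0055],"twist":0},{"gripper":0,"travel":[-0.0068,-0.0339,0.0055],"twist":0}]' | grep -v force
python3 -m handwheel '[{"gripper":0,"travel":[-0.0068,-0.0339,0.0055],"twist":0},{"gripper":0,"travel":[-0.0068,-0.0339,0.0055],"twist":0},{"gripper":0,"travel":[-0.0068,-0.0339,0.0055],"twist":0},{"gripper":0,"travel":[-0.0068,-0.0339,0.0055],"twist":0},{"gripper":0,"travel":[-0.0068,-0.0339,0.0055],"twist":0}]' | grep -v force
python3 -m handwheel '[{"gripper":0,"travel":[-0.0058,-0.029,0.0047],"twist":0},{"gripper":0,"travel":[-0.0039,-0.0194,0.0031],"twist":0},{"gripper":0,"travel":[-0.0019,-0.0097,0.0016],"twist":0},{"gripper":0,"travel":[0,0,0],"twist":0},{"gripper":0,"travel":[0,0,0],"twist":0}]'
python3 - <<'E'
from h import *
p,M=pose();print("lip",p+M@LT,env.state()["qpos"].round(1))
F=[]
for c,(r,k) in (("side",(50,180)),("top",(110,250))):
    f=env.grab_frame(c);im=f["frame"][:,:,::-1].copy();u=proj(f,p+M@LT)
    for q in(p+M@LT,[557,-173,65]):
        cv2.circle(im,tuple(int(round(v)) for v in proj(f,q)),2,(0,0,255),-1)
    F.append(cv2.resize(im[r:r+200,k:k+200],None,fx=2,fy=2))
    for t in("tray_lip","bowl_rim"): print(c,t,[(np.round(d["uv"]),round(d["confidence"],2),atz(f,d["uv"],65 if t!="tray_lip" else 108).round()) for d in env.pinpoint(c,t)[:3]])
cv2.imwrite("pics/over.png",np.hstack(F))
E
```

```text
time_s: 12.23
ee_pos: [448.6, 133.4, 369.1]
ee_rot: [-177.2, 25.8, 161.6]
gripper_width: 13.6
time_s: 12.65
ee_pos: [430.9, -41.2, 366.6]
ee_rot: [-177.2, 25.8, 161.5]
gripper_width: 13.9
time_s: 13.07
ee_pos: [425.6, -99.6, 365.6]
ee_rot: [-177.3, 25.8, 161.4]
force: [-0.3, 0.1, -3.3]
gripper_width: 13.7
lip [ 577.01700005 -165.75436471  107.94434492] [-13.    2.9 117.9  -9.2  34.1 -77.2]
side tray_lip [(array([283., 114.]), 0.64, array([ 571., -178.,  108.])), (array([287., 121.]), 0.6, array([ 555., -148.,  108.]))]
side bowl_rim [(array([285., 129.]), 0.6, array([ 560., -167.,   65.]))]
top tray_lip [(array([109., 198.]), 0.97, array([557., 466., 108.])), (array([354., 193.]), 0.87, array([ 577., -161.,  108.])), (array([342., 224.]), 0.49, array([ 496., -130.,  108.]))]
top bowl_rim [(array([355., 202.]), 0.76, array([ 559., -175.,   65.]))]
```

View pics/over.png

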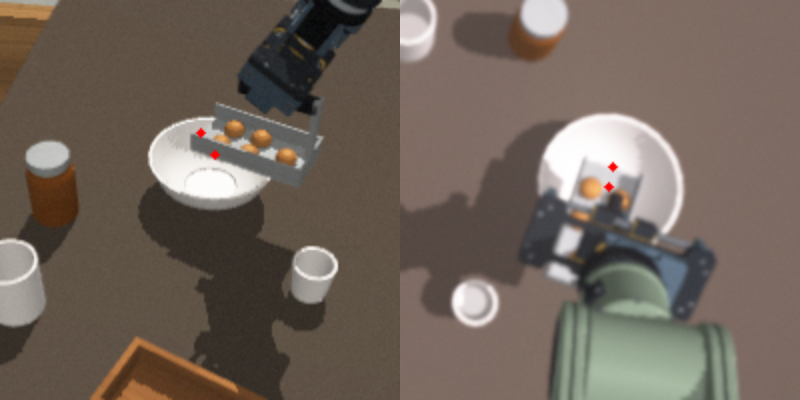

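All five biscuits are still on the tray, and the predicted lip position at (201,133) in the left half matches the picture, over the bowl. Now I'll twist about the leaning tool axis, pivoting at the lip.

```bash
python3 -m handwheel '[{"gripper":0,"travel":[-0.0001,0.0018,0],"twist":0.05},{"gripper":0,"travel":[-0.0002,0.0036,0],"twist":0.1},{"gripper":0,"travel":[-0.0002,0.0036,0],"twist":0.1},{"gripper":0,"travel":[-0.0002,0.0036,0],"twist":0.1},{"gripper":0,"travel":[-0.0002,0.0036,0],"twist":0.1}]' | grep -v force
python3 -m handwheel '[{"gripper":0,"travel":[-0.0002,0.0036,0],"twist":0.1},{"gripper":0,"travel":[-0.0002,0.0036,0],"twist":0.1},{"gripper":0,"travel":[-0.0002,0.0036,0],"twist":0.1},{"gripper":0,"travel":[-0.0002,0.0036,0],"twist":0.1},{"gripper":0,"travel":[-0.0002,0.0036,0],"twist":0.1}]' | grep -v force
python3 - <<'E'
from h import *
p,M=pose();print("lip",p+M@LT,env.state()["qpos"].round(1))
E
```

```text
time_s: 13.78
ee_pos: [434.8, -84.6, 366.8]
ee_rot: [170.3, 24.2, 132.8]
gripper_width: 13.9
time_s: 14.2
ee_pos: [449.4, -75.1, 371.2]
ee_rot: [159.8, 16.6, 103.3]
gripper_width: 13.6
lip [ 578.29171766 -164.15900001  108.360294  ] [ -8.8   4.4 115.4 -11.8  35.7 -16.9]
```

```bash
python3 -m handwheel '[{"gripper":0,"travel":[-0.0002,0.0036,0],"twist":0.1},{"gripper":0,"travel":[-0.0002,0.0036,0],"twist":0.1},{"gripper":0,"travel":[-0.0002,0.0036,0],"twist":0.1},{"gripper":0,"travel":[-0.0002,0.0036,0],"twist":0.1},{"gripper":0,"travel":[-0.0002,0.0036,0],"twist":0.1}]' | grep -v force
python3 -m handwheel '[{"gripper":0,"travel":[-0.0002,0.0036,0],"twist":0.1},{"gripper":0,"travel":[-0.0002,0.0036,0],"twist":0.1},{"gripper":0,"travel":[-0.0002,0.0036,0],"twist":0.1},{"gripper":0,"travel":[-0.0002,0.0036,0],"twist":0.1},{"gripper":0,"travel":[-0.0002,0.0036,0],"twist":0.1}]' | grep -v force
python3 -m handwheel '[{"gripper":0,"travel":[-0.0002,0.0036,0],"twist":0.1},{"gripper":0,"travel":[-0.0002,0.0036,0],"twist":0.1},{"gripper":0,"travel":[-0.0002,0.0036,0],"twist":0.1},{"gripper":0,"travel":[-0.0002,0.0036,0],"twist":0.1},{"gripper":0,"travel":[-0.0002,0.0036,0],"twist":0.1}]' | grep -v force
python3 -m handwheel '[{"gripper":0,"travel":[-0.0002,0.0036,0],"twist":0.1},{"gripper":0,"travel":[-0.0002,0.0036,0],"twist":0.1},{"gripper":0,"travel":[-0.0002,0.0036,0],"twist":0.1},{"gripper":0,"travel":[-0.0002,0.0036,0],"twist":0.1},{"gripper":0,"travel":[-0.0002,0.0036,0],"twist":0.1}]' | grep -v force
python3 -m handwheel '[{"gripper":0,"travel":[-0.0001,0.0018,0],"twist":0.05},{"gripper":0,"travel":[0,0,0],"twist":0},{"gripper":0,"travel":[0,0,0],"twist":0},{"gripper":0,"travel":[0,0,0],"twist":0},{"gripper":0,"travel":[0,0,0],"twist":0}]'
python3 - <<'E'
from h import *
p,M=pose();print("lip",p+M@LT,env.state()["qpos"].round(1))
F=[]
for c,(r,k) in (("side",(50,180)),("top",(110,250))):
    f=env.grab_frame(c);im=f["frame"][:,:,::-1]
    F.append(cv2.resize(im[r:r+200,k:k+200],None,fx=2,fy=2))
    for t in("tray_lip","tray_grip","bowl_rim","biscuit0"): print(c,t,[(np.round(d["uv"]),round(d["confidence"],2)) for d in env.pinpoint(c,t)[:6]])
cv2.imwrite("pics/tip.png",np.hstack(F))
E
```

```text
time_s: 14.62
ee_pos: [465.8, -73.9, 378.2]
ee_rot: [154.6, 5.3, 76.4]
gripper_width: 14.0
time_s: 15.03
ee_pos: [480.1, -81.3, 386.0]
ee_rot: [155.0, -7.1, 50.5]
gripper_width: 13.8
time_s: 15.45
ee_pos: [488.8, -95.4, 392.8]
ee_rot: [161.0, -18.1, 23.3]
gripper_width: 13.7
time_s: 15.87
ee_pos: [489.7, -112.8, 396.8]
ee_rot: [172.3, -24.9, -6.6]
gripper_width: 13.6
time_s: 16.28
ee_pos: [489.2, -114.7, 396.9]
ee_rot: [173.4, -25.2, -9.5]
force: [-0.0, 0.3, -2.9]
gripper_width: 13.7
lip [ 577.99246411 -164.71974333  108.34152852] [-13.1   7.2 108.   -7.9  39.5  92.9]
side tray_lip [(array([292., 139.]), 0.75), (array([279., 115.]), 0.58)]
side tray_grip [(array([272., 348.]), 0.93)]
side bowl_rim []
side biscuit0 [(array([284., 146.]), 0.65), (array([282., 131.]), 0.6), (array([280., 145.]), 0.49), (array([293., 139.]), 0.46)]
top tray_lip [(array([109., 196.]), 0.82), (array([356., 192.]), 0.56)]
top tray_grip [(array([112., 218.]), 0.68), (array([366., 188.]), 0.58), (array([356., 194.]), 0.53)]
top bowl_rim []
top biscuit0 [(array([317., 129.]), 0.35)]
```

View pics/tip.png

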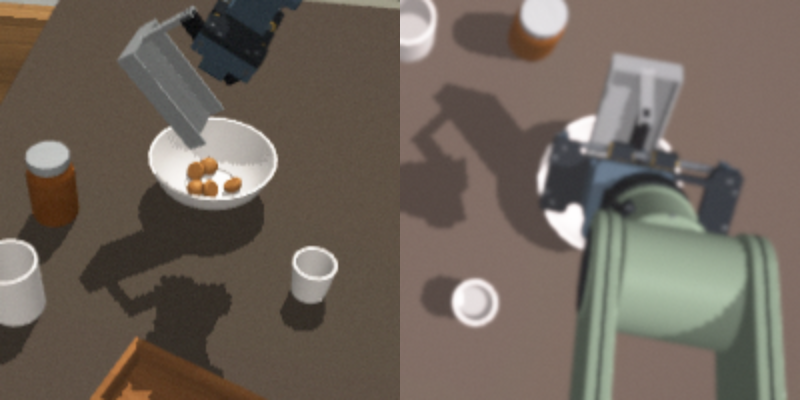

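The side crop shows the tray tipped over the bowl. All five biscuits are inside at about (197,170), (209,164), (196,187), (210,187) and (233,185), and the bowl hasn't moved. I'll hold still briefly, check for motion and the final tilt, then hand in.

```bash
python3 -m handwheel '[{"gripper":0,"travel":[0,0,0],"twist":0},{"gripper":0,"travel":[0,0,0],"twist":0},{"gripper":0,"travel":[0,0,0],"twist":0},{"gripper":0,"travel":[0,0,0],"twist":0},{"gripper":0,"travel":[0,0,0],"twist":0}]' >/dev/null
python3 - <<'E'
from h import *
f0=env.grab_frame("side")["frame"].astype(int);np.save("f0.npy",f0)
E
python3 -m handwheel '[{"gripper":0,"travel":[0,0,0],"twist":0},{"gripper":0,"travel":[0,0,0],"twist":0},{"gripper":0,"travel":[0,0,0],"twist":0},{"gripper":0,"travel":[0,0,0],"twist":0},{"gripper":0,"travel":[0,0,0],"twist":0}]'
python3 - <<'E'
from h import *
f=env.grab_frame("side")
d=np.abs(f["frame"].astype(int)-np.load("f0.npy")).max(2)[100:165,245:330];print("diff px>40:",(d>40).sum())
p,M=pose();print("lip",p+M@LT)
for q in((280,132),(278,145),(296,142)): print(q,atz(f,q,15).round())
c=f["frame"][60:170,220:350,::-1];cv2.imwrite("pics/fin.png",cv2.resize(c,None,fx=5,fy=5,interpolation=cv2.INTER_CUBIC))
E
```

```text
time_s: 17.67
ee_pos: [489.2, -115.0, 397.0]
ee_rot: [173.5, -25.2, -9.6]
force: [-0.4, 0.0, -3.2]
gripper_width: 13.8
diff px>40: 0
lip [ 577.98981324 -165.10032895  108.44795756]
(280, 132) [ 579. -209.   15.]
(278, 145) [ 577. -148.   15.]
(296, 142) [ 525. -171.   15.]
```

View pics/fin.png

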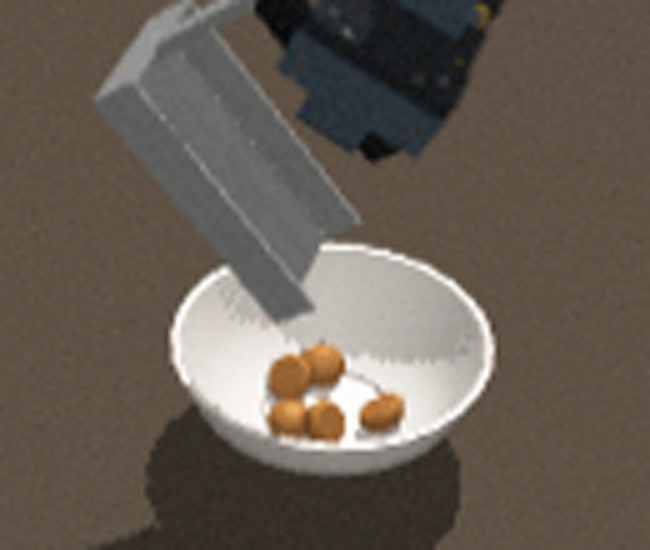

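All five biscuits are at rest near the bowl floor, between (290,370) and (382,411). The tray is empty, clear of the bowl and tipped, and nothing has moved since the last frame. Handing in.

```bash
python3 -c "
from workcell import env
print(env.job_done())"
```

```text
the job is handed in; nothing more can be done
None
```

I handed the job in at about 17.7 s of the 48 s; no verdict is reported, so what follows rests on my own checks.

**Method:** The moves can only turn the tool about its own axis. I pushed the empty hand against its reach limit until the tool leaned about 26°. I then gripped the tray bar with that lean, lifted the tray level with all five biscuits on it and carried it over the bowl. Twisting about 172° around the leaning axis, with the lip held in place, tipped the tray lip down.

**Last checks:**
- **Biscuits:** all five are visible at rest on the bowl floor, and two frames 0.4 s apart show no change around the bowl.
- **Tray:** it is empty, gripped (13.8 mm opening) and tipped about 51° lip down. The lip is about 108 mm up and about 22 mm from the bowl centre. Lip position and tilt are worked out from the arm pose and the grasp; the tilt looks right in the picture but I did not measure it there.
- **Contact:** the picture shows the tray clear of the bowl, and the wrist force is only about the tray's weight.
- **Surroundings:** the bowl looks upright. The mug, jar and cup look unmoved, judged by eye only.

**Disagreements:**
- My first tray yaw, from the networks, was about -23°. The picture gave -19.7°, and I used that.
- The lean was therefore about 5° off the tray's axis, which I estimate rolled the tray about 2.5° in the grip.
- In the tipped pose the networks did not find the bowl rim and found only some of the biscuits, so I counted them in the picture.

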